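Turn the divider of the recipe book

TASK

Turn the recipe ring book to its next section using fingertips only, gripping and lifting no loose thing. First push the kitchen timer along the worktop, gently and upright, out of the place where the divider's tab will come down on the left, and leave it standing on the worktop; then flip the stiff grey divider leaf by its tab over the spine from right to left and press it down until it lies flat on the left-hand cards. Leave everything else where it is.

Things in the scene. Friction and masses are not known exactly. Their poses are not given: they have to be found in the camera images.
- binder: Recipe ring book lying open, fixed to the worktop: dark cover 172 x 188 mm with two stacks of cards, each 158 mm along the spine, from 15 to 85 mm either side of it, their tops 30 mm above the worktop. Origin: on the worktop under the middle of the spine. x axis along the spine, z up; the divider leaf starts on the -y side (the robot's right) and is to end on the +y side (left).
- spine (a point): Middle of the spine, on the leaf's hinge axis, 32 mm above the worktop; axes as the ring book's.
- leaf (a joint): Angle of the stiff grey divider leaf about the spine, rad: 0 = flat on the right-hand card stack, pi/2 = upright, pi = flat on the left-hand stack (stop at both ends). It starts partly raised. The hinge has friction: the leaf stays at any angle where it is left and needs about 1 to 2 N at the tab to move.
- leaf_tab (a point): Middle of the leaf's tab, 102.5 mm from the hinge axis, in the leaf's mid-plane. The leaf is 4 mm thick, 158 mm along the spine, with its main panel reaching 84 mm from the axis; the tab is 60 mm along the spine, in its middle, and reaches 125 mm from the axis, so its last 40 mm overhang the stack with nothing but worktop below. Axes: x along the spine, -y from the spine out to the tab's end.
- timer: Red and white round wind-up kitchen timer, 67 mm across, 50 mm tall, 0.08 to 0.17 kg, standing loose on the worktop just left of the ring book where the tab has to come down. Origin: centre of its underside; z up.
- spice_jar: White spice jar, 47 mm wide, 98 mm tall, at the back right. Not part of the job. Origin: under its middle.
- mill: Small salt shaker with grey top, 44 mm wide, 90 mm tall, at the back. Not part of the job. Origin: under its middle.
- mug: Dotted mug, 78 x 114 x 93 mm, at the back left. Not part of the job. Origin: under its middle.
- soap_pump: Soap dispenser with pump, 72 x 66 x 191 mm, on the left close to the raised bar. Not part of the job. Origin: under its middle.
- lemon: Lemon, 78 x 55 x 56 mm, at the front left. Not part of the job. Origin: under its middle.
- spoon: Spoon lying crosswise near the front edge, 188 x 39 x 16 mm. Not part of the job. Origin: under its middle.
- garlic: Garlic bulb, 60 x 57 x 58 mm, at the front right. Not part of the job. Origin: under its middle.

How it is judged:
On the way, in this order (a step that is already met when the one before it is completed fails the run):
1. the timer is pushed clear of the tab's landing place while the leaf is still on the right ((x of timer in the frame of binder above 0.066 m or x of timer in the frame of binder below -0.066 m or y of timer in the frame of binder above 0.162 m) and value of joint leaf below 1.4 rad), for 0.1 s.
2. the leaf is flipped over the spine (value of joint leaf above 2 rad), for 0.05 s.
At the end, for the whole second after the job is handed in: The leaf lies flat on the left-hand stack (within 0.05 rad of its stop) and at rest; the timer stands upright and still on the worktop (within 6 mm of its height), clear of the tab: its centre more than 66 mm along the spine from the middle of the ring book, or more than 162 mm out from the spine (value of joint leaf above 3.09 rad and (x of timer in the frame of binder above 0.066 m or x of timer in the frame of binder below -0.066 m or y of timer in the frame of binder above 0.162 m) and angle between timer's own z axis and vertical below 0.1 rad and height (world z) of timer between -0.006 and 0.006 m and linear speed of timer below 0.02 m/s and velocity of joint leaf below 0.05 rad/s); the robot touches nothing.
It fails at once if the timer is lifted off the worktop or falls off it (height (world z) of timer above 0.015 m or height (world z) of timer below -0.02 m).
It fails at once if the timer is tipped over (angle between timer's own z axis and vertical above 0.35 rad).
It fails at once if the timer is squeezed or struck hard (over 25 N) (contact force between the fingers and timer above 25 N).
It fails at once if the leaf is pinched or forced (over 40 N) (contact force between the fingers and leaf above 40 N).
It fails at once if any other loose thing is disturbed (moved 25 mm) (distance of any of spice_jar, mill, mug, soap_pump, lemon, spoon, garlic from where it was at the start of the episode above 0.025 m).
It also fails if it takes over 61 s, if anything falls off the work surface, if the arm or the gripper's body presses on something with over 40 N, if the wrist force passes 120 N, or if a joint passes its speed limit or range.

ROBOT

A 7-joint arm with a two-finger parallel gripper is mounted at the origin on a cart in front of the work surface, level with it; the furniture and walls round the work are solid. World frame = base frame: x ahead of the robot, y to its left, z up, the work surface at z = 0. Lengths are in m, angles in rad, forces in N, time in s.
With the tool pointing down it reaches from about 0.375 to 0.925 m from the base axis. Payload 3.1 kg.
Tool frame: the origin (TCP) lies at the very end of the fingers, on their centre line; the grasp point (between the pads) lies r.hold_point_z behind it (r.hold_point_z is the distance from the TCP to the grasp point, in m); z points along the fingers, y is the direction in which the jaws open and shut (so a half turn about z gives the same grasp; the last joint's range is limited). The gripper opens to 85 mm and grips with 20 to 120 N. Pads are 22 mm wide; open, the fingers measure 114 mm over their backs; the gripper's body (76 mm by 85 mm) begins 54 mm behind the grasp point. The pads swing forward as they close: fully open they stand 13 mm farther back than shut.
Start: joints at [1.215, 0.383, 0.044, 1.598, -0.018, 1.161, -0.05], TCP at [0.166, -0.629, 0.231] pointing down, gripper open.
Joint ranges: [-2.61, 2.61], [-0.41, 2.15], [-1.48, 1.57], [0, 2.5], [-1.57, 4.71], [0.05, 1.97], [-2.85, 2.85]. Speed limits (rad/s): [2.79, 2.79, 3.14, 3.14, 3.14, 3.14, 3.14].

INTERFACE

Orientations are given as a unit quaternion [w, x, y, z].
In Python, from station import r gives the robot as it stands. The module is installed in compiled form; this text tells all that it offers.
- The arm moves only by the shell command python3 -m inch 'ROWS'. ROWS is text: rows parted by semicolons, each of 7 numbers parted by spaces: the turn, a rotation vector about the tool's x, y, z in degrees, then the shift along the tool's x, y, z in mm, then the closure, from 0 (fully open) to 1 (shut). In form: wx wy wz x y z grip; .... A call has 1 to 12 rows; each row is the pose to reach, as a shift and turn from the pose commanded when the call began, along the tool's axes at that moment; what a row does not reach only later rows make up. A row lasts 1/8 s, in which the tool goes at most 62.5 mm and 10.7 degrees, less where a joint would pass 70% of its speed; a pose out of reach is approached as far as the arm can. A call with a gripper value outside its range is refused whole. The fingers move at their own pace and stop on an object; the grip force is fixed at half the most. Time passes only in rows, so rows that repeat a pose let the fingers close. It gives the time, the measured TCP pose, the force and the opening at its end, in the units of the state.
- r.read_state(): the state, without advancing time (a new reading comes with each control period).
- r.snapshot(name): name is "scene" or "top"; returns a dict with "color" (400x640x3 uint8, blue, green, red), "fx", "fy", "cx", "cy" (pixels), "origin" and "orientation" of the camera in the world. Camera axes: x right, y down, z forward; pixel columns grow to the right and rows downward; lengths in m; the calibration is good to about 2 mm. A picture is of the moment at which its call begins. There is no depth.
- r.hand_in(): hands the job in, once; it reports no verdict.
The state is a dict: "time": time; "joint_positions": joint angles; "dq": joint speeds; "joint_efforts": joint torques, N m; "tool_pos": TCP position; "orientation": TCP orientation; "ft_force": force on the tool from outside, world axes, zero at the start; "torque": the same for the moment, N m; "gripper_width": finger opening in m.
Only numpy, scipy, OpenCV 4.12 (cv2) and the standard library are available. Lean on these libraries where they do the work, as an engineer would, in place of code of your own. Each camera call takes 0.05 s, during which the arm holds its last target.

## Working session

There is one attempt and no reset: what is moved stays moved. The work goes in short steps, Python scripts to look and compute and a shell command to move; the robot and the scene stay as the last step left them, time stands still between calls to the robot, and variables do not carry over. Pictures are saved under pics/ and viewed, and the job is handed in when it is done.

```bash
mkdir -p pics; ls; cat > h.py <<'E'
import numpy as np,cv2
from scipy.spatial.transform import Rotation as R
from station import r
def snap(cam,name,crop=None,scale=1):
    s=r.snapshot(cam); im=s["color"]
    np.save(f"pics/{cam}.npy",dict({k:s[k] for k in s if k!="color"}),allow_pickle=True); cv2.imwrite(f"pics/{cam}_last.png",im)
    if crop: x0,y0,x1,y1=crop; im=im[y0:y1,x0:x1]
    cv2.imwrite(f"pics/{name}.png",cv2.resize(im,None,fx=scale,fy=scale,interpolation=cv2.INTER_CUBIC))
    return s
def rot(q): return R.from_quat([q[1],q[2],q[3],q[0]])
def cal(cam): return np.load(f"pics/{cam}.npy",allow_pickle=True).item()
def ray(cam,u,v):
    s=cal(cam); d=rot(s["orientation"]).apply([(u-s["cx"])/s["fx"],(v-s["cy"])/s["fy"],1]); return np.array(s["origin"]),d
def onz(cam,u,v,z=0):
    o,d=ray(cam,u,v); return o+d*(z-o[2])/d[2]
def proj(cam,p):
    s=cal(cam); c=rot(s["orientation"]).inv().apply(np.array(p)-s["origin"]); return s["fx"]*c[0]/c[2]+s["cx"],s["fy"]*c[1]/c[2]+s["cy"]
def st():
    s=r.read_state(); print("t",s["time"],"tcp",np.round(s["tool_pos"],4),"q",np.round(s["orientation"],3),"F",np.round(s["ft_force"],1),"w",round(s["gripper_width"],4),"j",np.round(s["joint_positions"],2))
    print(rot(s["orientation"]).as_matrix().round(3)); return s
def to(p):
    s=r.read_state(); print("shift mm",np.round(1000*rot(s["orientation"]).inv().apply(np.array(p)-s["tool_pos"]),1))
E
python3 - <<'E'
from h import *
st()
for c in("scene","top"):
    snap(c,c+"0"); print(cal(c))
print(r.hold_point_z)
E
```

```text
pics
t 0.0 tcp [ 0.1655 -0.6276  0.2299] q [-0.001  0.992  0.129 -0.   ] F [-0.3 -0.   0.4] w 0.0856 j [ 1.22  0.38  0.04  1.6  -0.02  1.16 -0.05]
[[ 0.967  0.255 -0.001]
 [ 0.255 -0.967  0.003]
 [-0.    -0.003 -1.   ]]
{'fx': 411.4214644848498, 'fy': 411.4214644848498, 'cx': 320.7355343134943, 'cy': 197.4226128492145, 'origin': array([ 1.31807405, -0.32023012,  0.62685139]), 'orientation': array([-0.37425568,  0.72766406,  0.50555926, -0.27358277])}
{'fx': 372.2598573704446, 'fy': 372.2598573704446, 'cx': 321.8503129240979, 'cy': 204.50620061045007, 'origin': array([ 0.39884394, -0.04025461,  0.93075458]), 'orientation': array([-0.04862951,  0.71218656, -0.6966381 ,  0.07156002])}
0.0187
```

View pics/scene0.png

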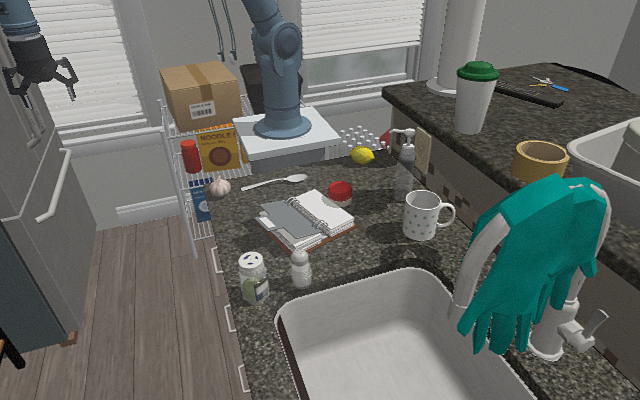

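View pics/top0.png

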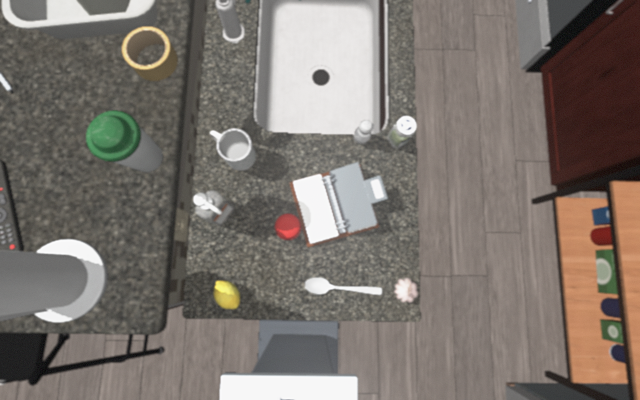

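```bash
python3 - <<'E'
import cv2
im=cv2.imread("pics/top_last.png"); cv2.imwrite("pics/t1.png",cv2.resize(im[150:260,260:400],None,fx=5.6,fy=5.4,interpolation=2))
im=cv2.imread("pics/scene_last.png"); cv2.imwrite("pics/s1.png",cv2.resize(im[160:260,230:370],None,fx=5.6,fy=5.6,interpolation=2))
E
```

```text
(no output)
```

View pics/t1.png

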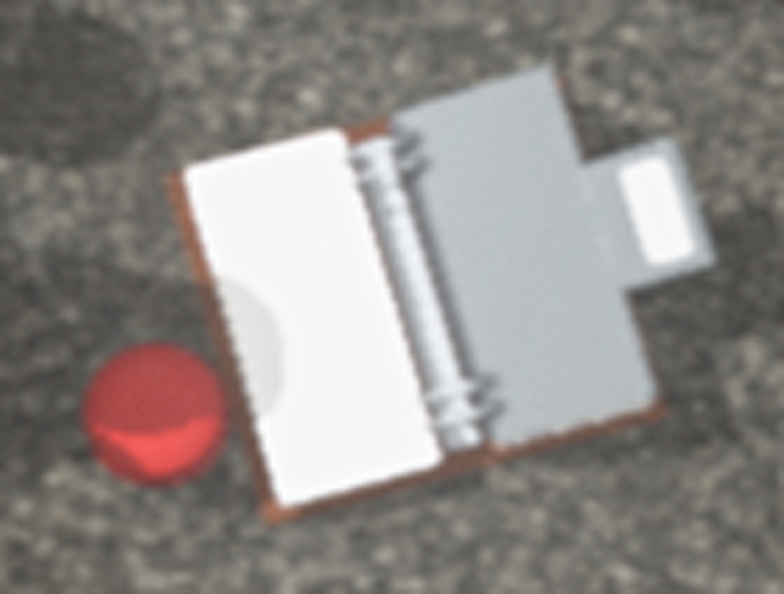

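View pics/s1.png

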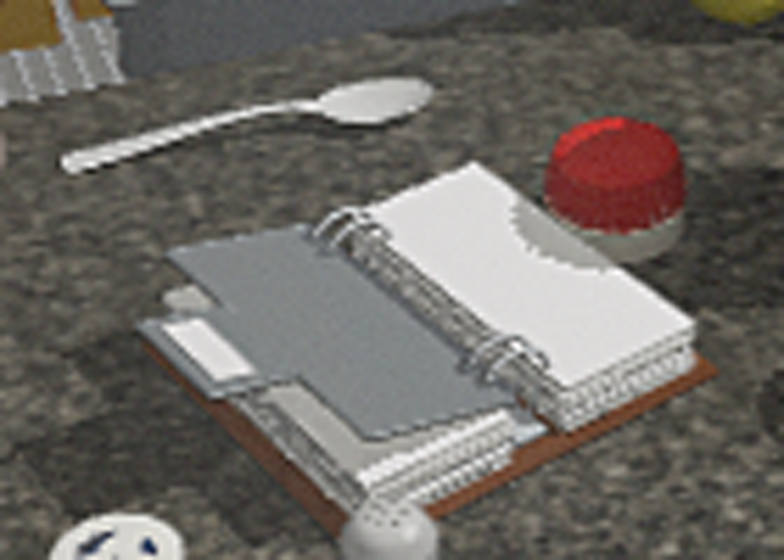

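```bash
cat > fit.py <<'E'
from h import *
from scipy.optimize import least_squares
C=lambda x,y:(260+x/5.6,150+y/5.4)
S=lambda x,y:(230+x/5.6,160+y/5.6)
obs=[("top",C(185,172),(.079,.085)),("top",C(345,128),(.079,.015)),("top",C(442,465),(-.079,.015)),("top",C(280,507),(-.079,.085)),
("scene",S(475,163),(-.079,.085)),("scene",S(697,325),(.079,.085)),("scene",S(568,387),(.079,.015))]
lf=[("top",C(550,66),(.079,.084)),("top",C(660,405),(-.079,.084)),("top",C(675,138),(.030,.125)),("top",C(717,262),(-.030,.125)),
("scene",S(170,253),(-.079,.084)),("scene",S(370,438),(.079,.084)),("scene",S(138,325),(-.03,.125)),("scene",S(212,396),(.03,.125))]
def w(p,l): c,s=np.cos(p[2]),np.sin(p[2]); return np.array([p[0]+c*l[0]-s*l[1],p[1]+s*l[0]+c*l[1],l[2]])
def res(p):
    o=[]
    for cam,uv,(x,y) in obs: o+=list(np.subtract(proj(cam,w(p,(x,y,.03))),uv))
    for cam,uv,(x,d) in lf: o+=list(np.subtract(proj(cam,w(p,(x,-d*np.cos(p[3])-.002*0,.032+d*np.sin(p[3])))),uv))
    return np.array(o)
f=least_squares(res,[.45,-.05,.2,.2]); print(f.x); print(res(f.x).reshape(-1,2).round(1).tolist())
p=f.x
u,v=C(157,415); tt=onz("top",u,v,.05); print("timer",tt)
# scene: top ellipse center and base
print("scene timer top", onz("scene",*S(614,160),.05), "proj of base", proj("scene",[tt[0],tt[1],0]))
d=tt[:2]-p[:2]; c,s=np.cos(p[2]),np.sin(p[2]); print("timer in binder",c*d[0]+s*d[1],-s*d[0]+c*d[1])
for n,q,z in (("pump",(206,208),0.0),("lemon",(227,296),.028),("mug",(238,150),.05),("spoon",(340,288),.008),("garlic",(405,290),.03),("mill",(363,130),.05),("jar",(402,132),.05)): print(n,onz("top",*q,z).round(3))
E
python3 fit.py
```

```text
[ 0.55953709 -0.09860822  0.29767682  0.23052921]
[[-0.6, -0.4], [-2.0, 0.4], [-1.5, -1.0], [-0.3, -0.9], [-0.3, -0.9], [-0.7, -1.1], [-0.9, -0.7], [-0.4, -0.5], [-0.9, -1.7], [-0.7, -0.3], [-0.7, 0.3], [-2.1, -0.5], [-1.1, 0.2], [-1.4, -0.4], [-1.0, 0.2]]
timer [0.49483353 0.01166703 0.05      ]
scene timer top [0.512946   0.00889863 0.05      ] proj of base (np.float64(337.92147666405316), np.float64(200.62267754295425))
timer in binder -0.029514197326795166 0.12440294765399773
pump [0.543 0.221 0.   ]
lemon [0.331 0.15  0.028]
mug [0.681 0.14  0.05 ]
spoon [ 0.353 -0.117  0.008]
garlic [ 0.352 -0.27   0.03 ]
mill [ 0.742 -0.167  0.05 ]
jar [ 0.74  -0.265  0.05 ]
```

```bash
cat >> h.py <<'E'
P=np.array([.5600,-.0990,.2977])
def B(x,y,z):
    c,s=np.cos(P[2]),np.sin(P[2]); return np.array([P[0]+c*x-s*y,P[1]+s*x+c*y,z])
def inB(p):
    c,s=np.cos(P[2]),np.sin(P[2]); d=np.array(p)[:2]-P[:2]; return np.array([c*d[0]+s*d[1],-s*d[0]+c*d[1],p[2]]).round(4)
E
python3 - <<'E'
from h import *
S=lambda x,y:(230+x/5.6,160+y/5.6)
print(proj("scene",B(-.028,.123,.0)),[proj("top",B(-.028,.123,z)) for z in(0,.05)])
print("target",B(.038,.123,.2)); to(B(.038,.123,.2))
E
```

```text
(np.float64(337.7933777600586), np.float64(201.19890115715762)) [(np.float64(289.68867774605894), np.float64(228.13504456158665)), (np.float64(288.61479069993436), np.float64(225.89050754137077))]
target [0.56024989 0.02973592 0.2       ]
shift mm [ 549.3 -535.    31.2]
```

```bash
python3 -m inch '0 0 -2.3 549 -535 31 0.7;0 0 -2.3 549 -535 31 0.7;0 0 -2.3 549 -535 31 0.7;0 0 -2.3 549 -535 31 0.7;0 0 -2.3 549 -535 31 0.7;0 0 -2.3 549 -535 31 0.7;0 0 -2.3 549 -535 31 0.7;0 0 -2.3 549 -535 31 0.7;0 0 -2.3 549 -535 31 0.7;0 0 -2.3 549 -535 31 0.7;0 0 -2.3 549 -535 31 0.7;0 0 -2.3 549 -535 31 0.7'; python3 - <<'E'
from h import *
s=st(); print(inB(s["tool_pos"])); to(B(.038,.123,.2)); to(B(.038,.123,.02))
E
```

```text
time: 1.6
tool_pos: [0.5518, 0.0154, 0.2006]
orientation: [0.0, 0.989, 0.148, -0.0]
ft_force: [0.0, -0.7, 0.1]
gripper_width: 0.0254
t 1.6 tcp [0.5518 0.0154 0.2006] q [ 0.     0.989  0.148 -0.   ] F [ 0.  -0.7  0.1] w 0.0254 j [ 0.34  0.27 -0.51  1.84  0.15  1.06 -1.5 ]
[[ 0.956  0.293 -0.   ]
 [ 0.293 -0.956 -0.   ]
 [-0.     0.    -1.   ]]
[0.0257 0.1118 0.2006]
shift mm [ 12.3 -11.2   0.6]
shift mm [ 12.3 -11.3 180.6]
```

```bash
python3 -m inch '0 0 0 12 -11 0 0.7;0 0 0 12 -11 50 0.7;0 0 0 12 -11 90 0.7;0 0 0 12 -11 90 0.7'; python3 - <<'E'
from h import *
s=st(); print(inB(s["tool_pos"])); to(B(.038,.123,.018))
snap("top","t2",(240,140,400,260),5);snap("scene","s2",(230,100,390,220),5)
E
```

```text
time: 2.1
tool_pos: [0.5554, 0.0265, 0.1071]
orientation: [-0.0, 0.989, 0.148, -0.005]
ft_force: [-1.0, -0.6, -0.3]
gripper_width: 0.0257
t 2.1 tcp [0.5554 0.0265 0.1071] q [-0.     0.989  0.148 -0.005] F [-1.  -0.6 -0.3] w 0.0257 j [ 0.29  0.41 -0.48  1.9   0.23  0.9  -1.59]
[[ 0.956  0.293 -0.01 ]
 [ 0.293 -0.956 -0.001]
 [-0.01  -0.002 -1.   ]]
[0.0324 0.1213 0.1071]
shift mm [ 6.4 -1.5 89.1]
```

View pics/t2.png

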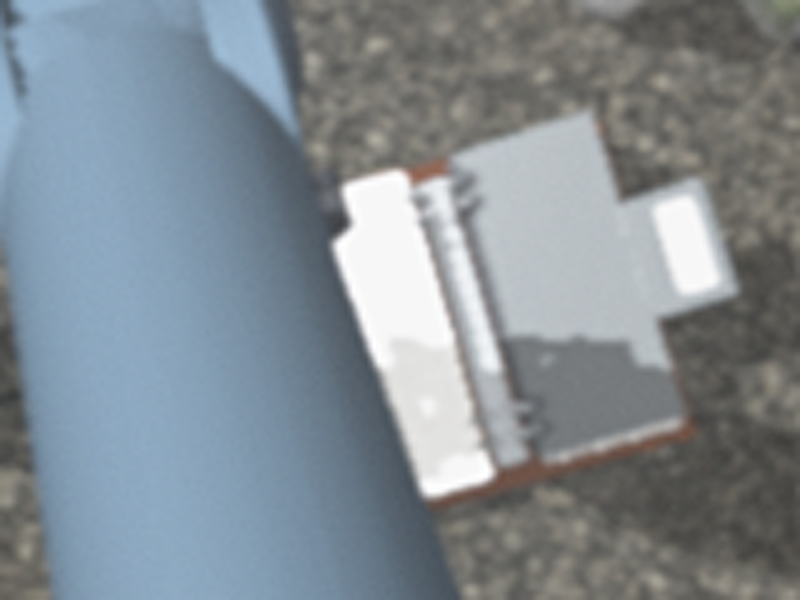

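View pics/s2.png

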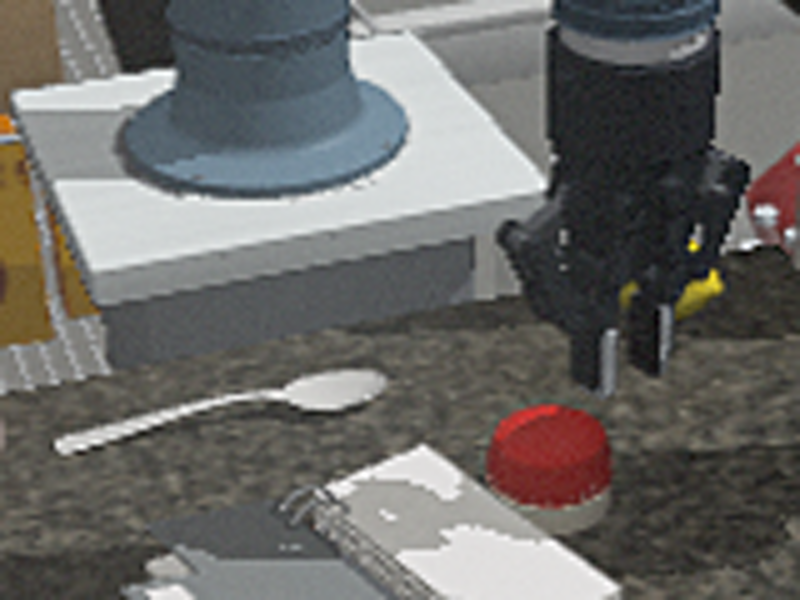

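```bash
python3 -m inch '0 0 0 2 0 40 0.7;0 0 0 2 0 70 0.7;0 0 0 2 0 92 0.7;0 0 0 2 0 92 0.7;0 0 0 2 0 92 0.7'; python3 - <<'E'
from h import *
s=st(); print(inB(s["tool_pos"]))
snap("scene","s3",(270,130,390,220),6)
print(proj("scene",s["tool_pos"]))
E
```

```text
time: 2.82
tool_pos: [0.5637, 0.0287, 0.0213]
orientation: [0.0, 0.989, 0.148, 0.002]
ft_force: [-0.8, -0.3, 0.8]
gripper_width: 0.0258
t 2.825 tcp [0.5637 0.0287 0.0213] q [0.    0.989 0.148 0.002] F [-0.8 -0.3  0.8] w 0.0258 j [ 0.24  0.54 -0.43  1.92  0.33  0.74 -1.66]
[[ 0.956  0.293  0.004]
 [ 0.293 -0.956  0.   ]
 [ 0.004  0.001 -1.   ]]
[0.041  0.121  0.0213]
(np.float64(354.57569804567737), np.float64(207.03992116268589))
```

View pics/s3.png

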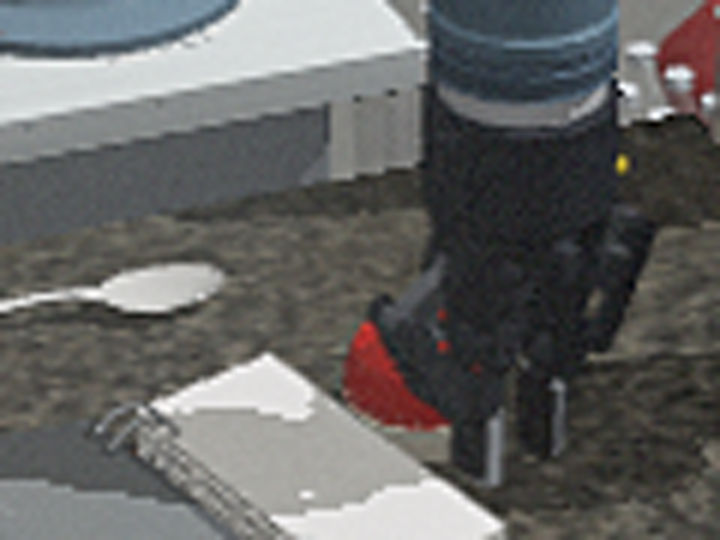

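```bash
python3 -m inch '0 0 0 -6 0 0 0.7;0 0 0 -12 0 0 0.7;0 0 0 -17 0 0 0.7;0 0 0 -22 0 0 0.7;0 0 0 -27 0 0 0.7;0 0 0 -32 0 0 0.7;0 0 0 -37 0 0 0.7;0 0 0 -42 0 0 0.7;0 0 0 -47 0 0 0.7;0 0 0 -52 0 0 0.7;0 0 0 -52 0 0 0.7'; python3 - <<'E'
from h import *
s=st(); print(inB(s["tool_pos"]))
snap("scene","s4",(270,130,390,220),6)
E
```

```text
time: 4.25
tool_pos: [0.511, 0.013, 0.0188]
orientation: [0.0, 0.989, 0.148, -0.001]
ft_force: [-0.1, -0.1, -0.0]
gripper_width: 0.0257
t 4.25 tcp [0.511  0.013  0.0188] q [ 0.     0.989  0.148 -0.001] F [-0.1 -0.1 -0. ] w 0.0257 j [ 0.28  0.47 -0.44  2.05  0.31  0.69 -1.64]
[[ 0.956  0.293 -0.001]
 [ 0.293 -0.956 -0.001]
 [-0.001  0.    -1.   ]]
[-0.014   0.1215  0.0188]
```

View pics/s4.png

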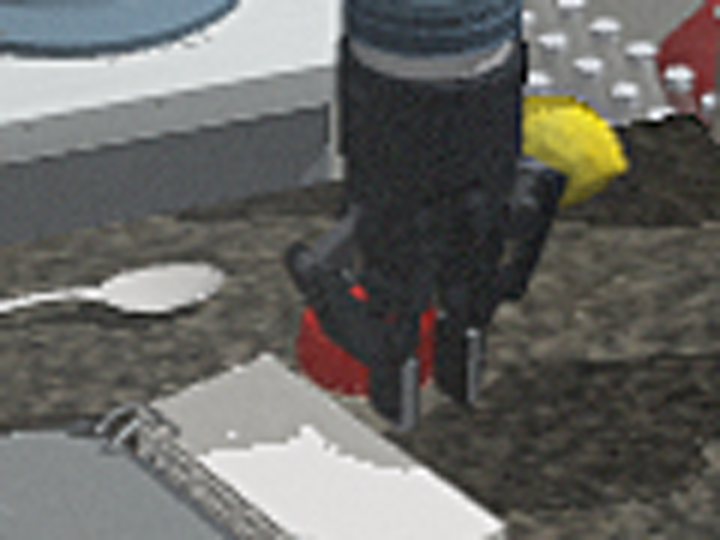

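```bash
python3 -m inch '0 0 0 -5 0 0 0.7;0 0 0 -10 0 0 0.7;0 0 0 -15 0 0 0.7;0 0 0 -20 0 0 0.7;0 0 0 -25 0 0 0.7;0 0 0 -29 0 0 0.7;0 0 0 -32 0 0 0.7;0 0 0 -33 0 0 0.7;0 0 0 -33 0 0 0.7;0 0 0 -25 0 0 0.7;0 0 0 -10 0 0 0.7;0 0 0 -10 0 -50 0.7'; python3 -m inch '0 0 0 0 0 -60 0.7;0 0 0 0 60 -100 1;0 0 0 0 120 -100 1;0 0 0 0 180 -100 1;0 0 0 0 220 -100 1;0 0 0 0 220 -100 1'; python3 - <<'E'
from h import *
s=st(); print(inB(s["tool_pos"]))
snap("scene","s5",(230,130,390,250),5);snap("top","t5",(240,140,400,260),5)
E
```

```text
time: 5.8
tool_pos: [0.5004, 0.0112, 0.0658]
orientation: [-0.002, 0.989, 0.149, -0.004]
ft_force: [0.5, 0.2, 0.5]
gripper_width: 0.0256
time: 6.55
tool_pos: [0.5677, -0.2062, 0.1689]
orientation: [0.001, 0.99, 0.144, 0.0]
ft_force: [-0.4, 0.4, 0.3]
gripper_width: 0.0
t 6.55 tcp [ 0.5677 -0.2062  0.1689] q [0.001 0.99  0.144 0.   ] F [-0.4  0.4  0.3] w 0.0 j [ 0.61  0.39 -0.4   1.75  0.18  1.03 -1.14]
[[ 0.958  0.285  0.001]
 [ 0.285 -0.958 -0.002]
 [ 0.     0.003 -1.   ]]
[-0.0241 -0.1048  0.1689]
```

View pics/s5.png

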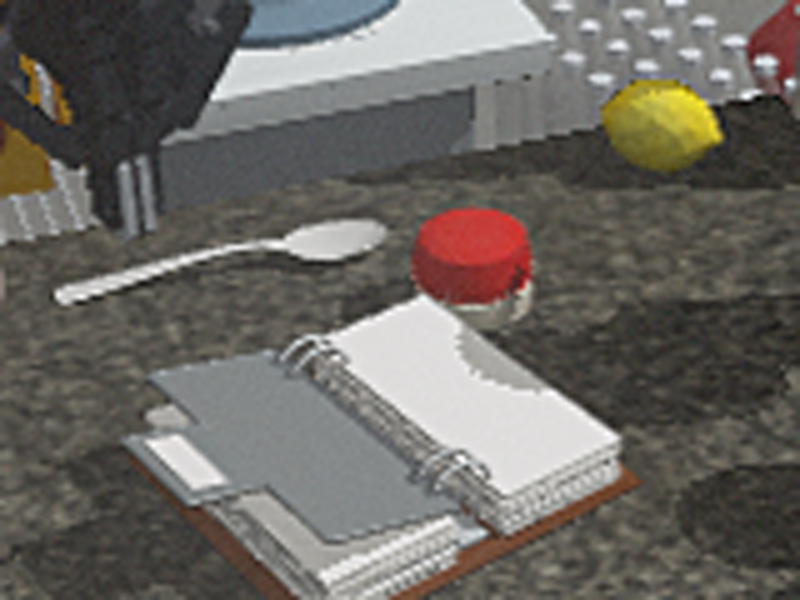

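View pics/t5.png

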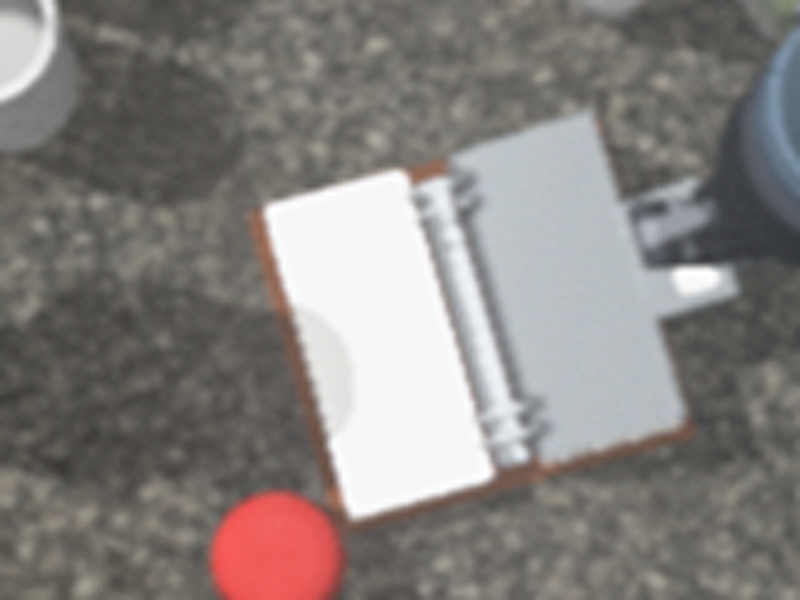

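```bash
python3 - <<'E'
from h import *
for z in(.02,.05): print(inB(onz("top",295.4,251,z)))
# desired tool: azimuth .30, pitch 45deg: tool z = fwd*sin t - up*cos t ; rotation about tool y from present
for p in [B(-.10,-.107,.12)]: print(p); to(p)
E
```

```text
[-0.0878  0.1238  0.02  ]
[-0.0894  0.1231  0.05  ]
[ 0.4957841  -0.23062568  0.12      ]
shift mm [-77.5   8.5  48.7]
```

```bash
python3 -m inch '0 10 0 -20 0 0 1;0 20 0 -40 0 0 1;0 30 0 -60 0 0 1;0 40 0 -75 0 0 1;0 50 0 -75 0 0 1;0 50 0 -75 0 0 1;0 50 0 -75 0 0 1'; python3 - <<'E'
from h import *
s=st(); print(inB(s["tool_pos"]))
snap("scene","s6",(150,30,390,220),3.3)
E
```

```text
time: 7.52
tool_pos: [0.4952, -0.2199, 0.169]
orientation: [-0.063, 0.896, 0.135, 0.419]
ft_force: [-0.8, 0.6, -0.3]
gripper_width: -0.0004
t 7.525 tcp [ 0.4952 -0.2199  0.169 ] q [-0.063  0.896  0.135  0.419] F [-0.8  0.6 -0.3] w -0.0004 j [ 1.52  0.28 -0.82  2.29 -1.29  0.56  0.61]
[[ 0.612  0.296  0.733]
 [ 0.19  -0.955  0.227]
 [ 0.768  0.    -0.641]]
[-0.0974 -0.0966  0.169 ]
```

View pics/s6.png

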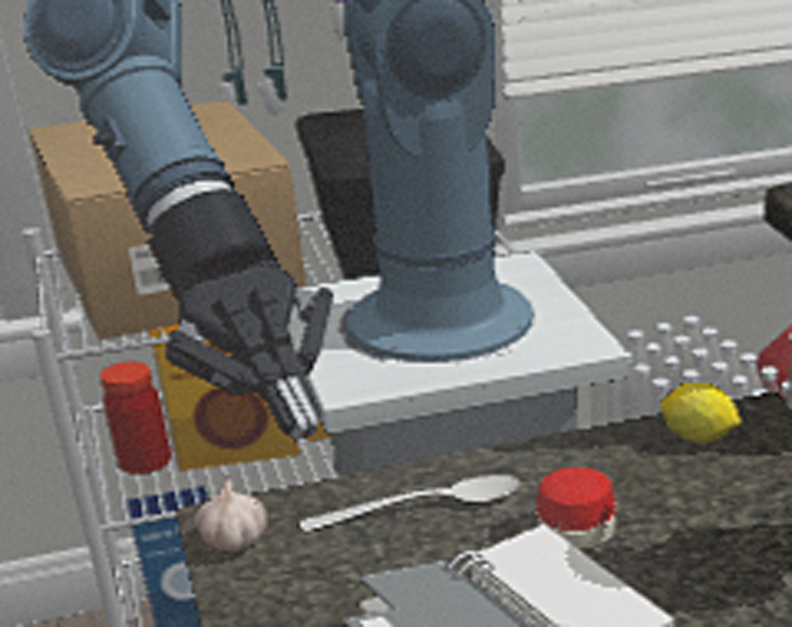

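```bash
python3 - <<'E'
from h import *
to(B(-.105,-.110,.09)); to(B(-.105,-.110,.029))
E
```

```text
shift mm [-62.3  13.3  45.5]
shift mm [-109.    13.4   84.6]
```

```bash
python3 -m inch '0 -5 0 -40 13 30 1;0 -10 0 -62 13 45 1;0 -10 0 -62 13 45 1;0 -10 0 -80 13 60 1;0 -10 0 -100 13 77 1;0 -10 0 -109 13 84 1;0 -10 0 -109 13 84 1;0 -10 0 -109 13 84 1'; python3 - <<'E'
from h import *
s=st(); print(inB(s["tool_pos"]))
snap("scene","s7",(190,110,350,230),5)
snap("top","t7",(290,140,450,260),5)
E
```

```text
time: 8.57
tool_pos: [0.4942, -0.2361, 0.0327]
orientation: [-0.05, 0.929, 0.14, 0.339]
ft_force: [-0.1, 0.9, 0.6]
gripper_width: 0.0
t 8.575 tcp [ 0.4942 -0.2361  0.0327] q [-0.05   0.929  0.14   0.339] F [-0.1  0.9  0.6] w 0.0 j [ 1.4   0.59 -0.77  2.25 -1.16  0.23  0.63]
[[ 0.731  0.294  0.616]
 [ 0.226 -0.956  0.188]
 [ 0.644  0.001 -0.765]]
[-0.1031 -0.1118  0.0327]
```

View pics/s7.png

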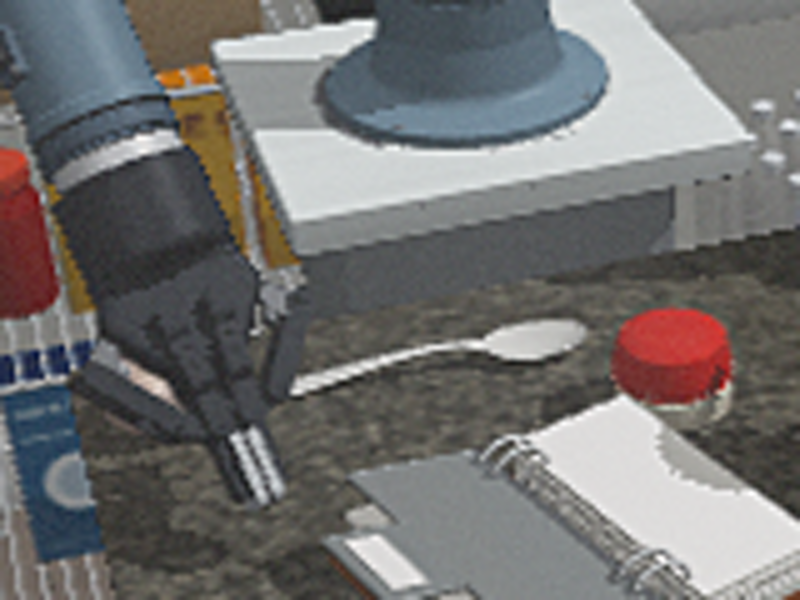

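View pics/t7.png

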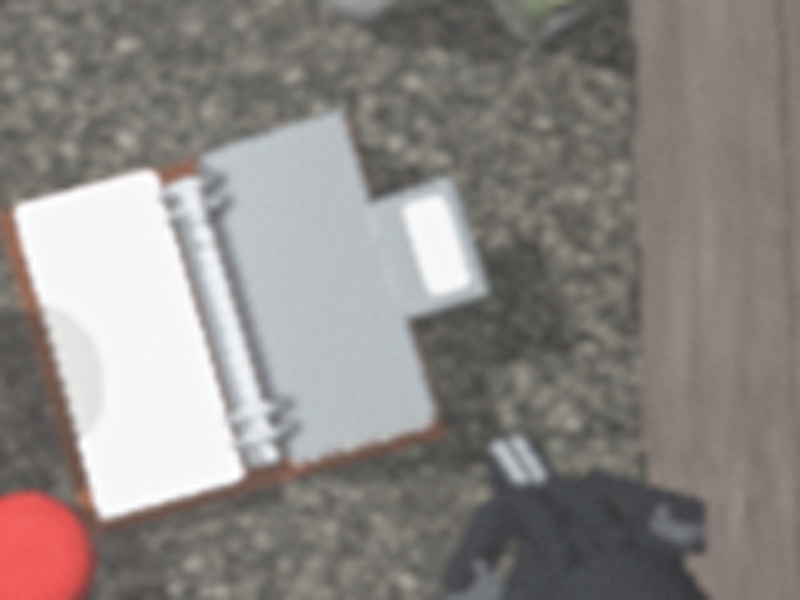

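```bash
python3 -m inch '0 0 0 0 -7 0 1;0 0 0 15 -7 13 1;0 0 0 31 -7 26 1;0 0 0 46 -7 39 1;0 0 0 46 -7 39 1;0 0 0 46 -7 39 1'; python3 - <<'E'
from h import *
s=st(); print(inB(s["tool_pos"]))
snap("scene","s8",(200,150,320,240),6.6)
snap("top","t8",(310,150,430,240),6.6)
E
```

```text
time: 9.43
tool_pos: [0.5482, -0.2115, 0.0309]
orientation: [-0.051, 0.929, 0.139, 0.338]
ft_force: [-0.1, -0.5, -0.7]
gripper_width: 0.0003
t 9.425 tcp [ 0.5482 -0.2115  0.0309] q [-0.051  0.929  0.139  0.338] F [-0.1 -0.5 -0.7] w 0.0003 j [ 1.27  0.63 -0.78  2.19 -1.19  0.15  0.58]
[[ 0.733  0.294  0.614]
 [ 0.225 -0.956  0.189]
 [ 0.642 -0.    -0.767]]
[-0.0443 -0.104   0.0309]
```

View pics/s8.png

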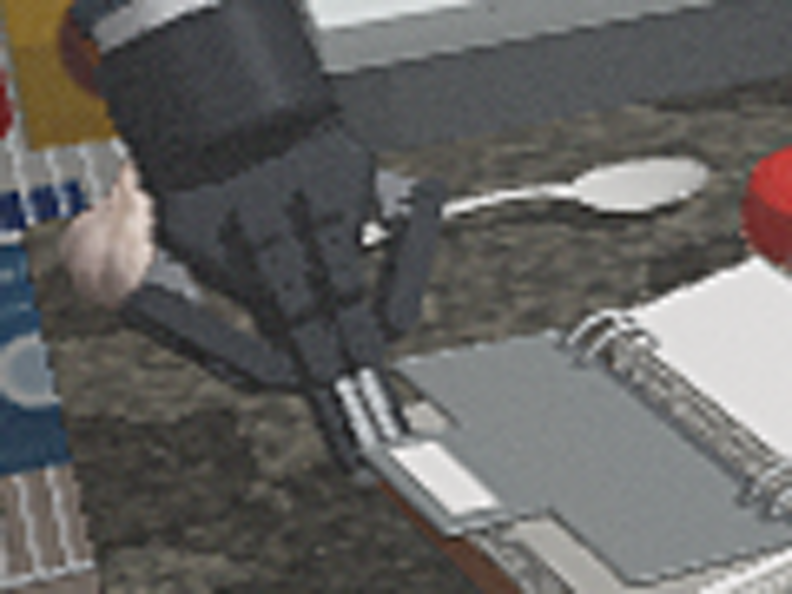

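View pics/t8.png

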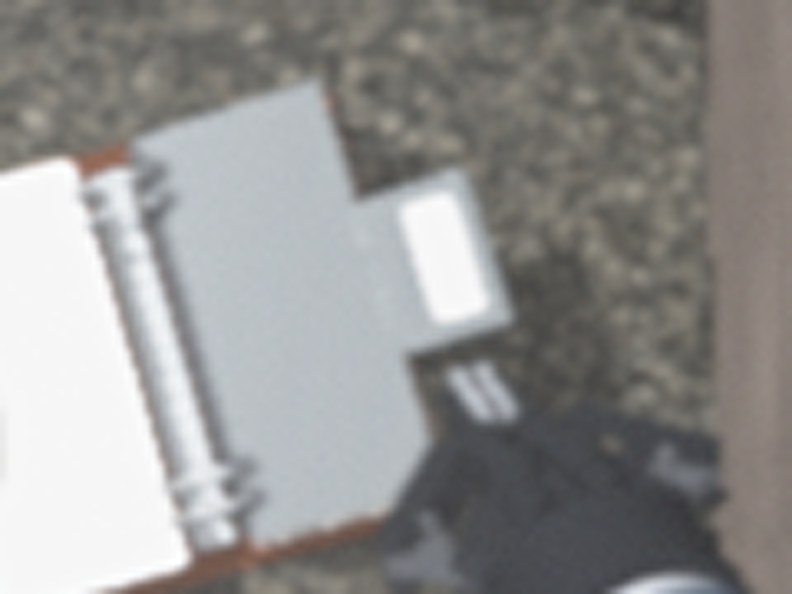

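```bash
python3 -m inch '0 0 0 7 0 6 1;0 0 0 13 0 11 1;0 0 0 16 0 13 1;0 0 0 16 0 13 1'; python3 - <<'E'
from h import *
s=st(); print(inB(s["tool_pos"]))
snap("scene","s9",(200,150,320,240),6.6)
snap("top","t9",(310,150,430,240),6.6)
E
```

```text
time: 10.02
tool_pos: [0.5682, -0.2058, 0.0308]
orientation: [-0.051, 0.93, 0.139, 0.338]
ft_force: [-0.5, -1.4, -1.6]
gripper_width: -0.0
t 10.025 tcp [ 0.5682 -0.2058  0.0308] q [-0.051  0.93   0.139  0.338] F [-0.5 -1.4 -1.6] w -0.0 j [ 1.22  0.64 -0.76  2.16 -1.2   0.14  0.55]
[[ 0.733  0.293  0.614]
 [ 0.225 -0.956  0.188]
 [ 0.642  0.    -0.767]]
[-0.0234 -0.1045  0.0308]
```

View pics/s9.png

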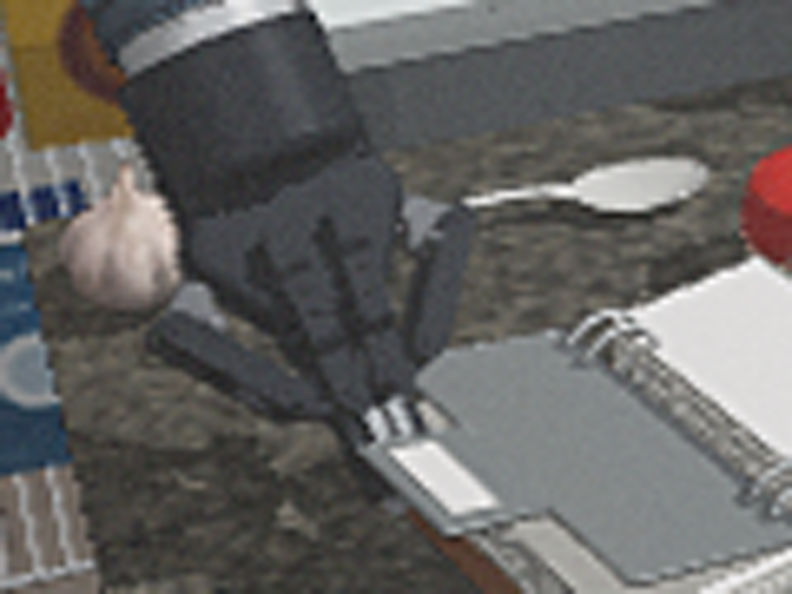

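View pics/t9.png

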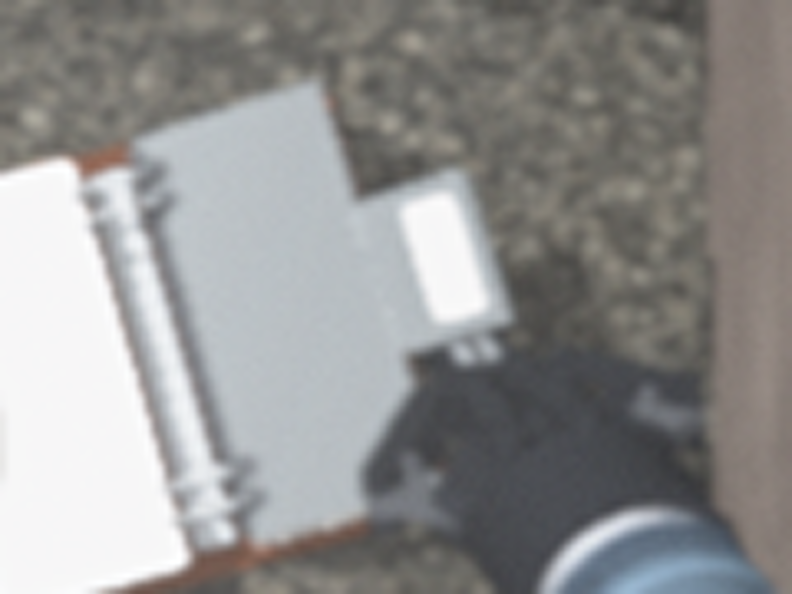

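```bash
python3 -m inch '0 0 0 6 0 -7 1;0 0 0 12 0 -15 1;0 0 0 18 -2 -22 1;0 0 0 24 -5 -28 1;0 0 0 29 -9 -35 1;0 0 0 35 -13 -41 1;0 0 0 40 -18 -47 1;0 0 0 44 -23 -53 1;0 0 0 44 -23 -53 1'; python3 - <<'E'
from h import *
s=st(); print(inB(s["tool_pos"]))
snap("scene","s10",(190,130,350,250),5)
snap("top","t10",(290,140,450,260),5)
E
```

```text
time: 11.25
tool_pos: [0.5623, -0.1832, 0.1015]
orientation: [-0.05, 0.929, 0.14, 0.339]
ft_force: [-0.3, 0.1, -0.4]
gripper_width: -0.0
t 11.25 tcp [ 0.5623 -0.1832  0.1015] q [-0.05   0.929  0.14   0.339] F [-0.3  0.1 -0.4] w -0.0 j [ 1.1   0.39 -0.65  2.2  -1.14  0.29  0.32]
[[ 0.731  0.295  0.615]
 [ 0.226 -0.956  0.189]
 [ 0.644  0.001 -0.765]]
[-0.0225 -0.0811  0.1015]
```

View pics/s10.png

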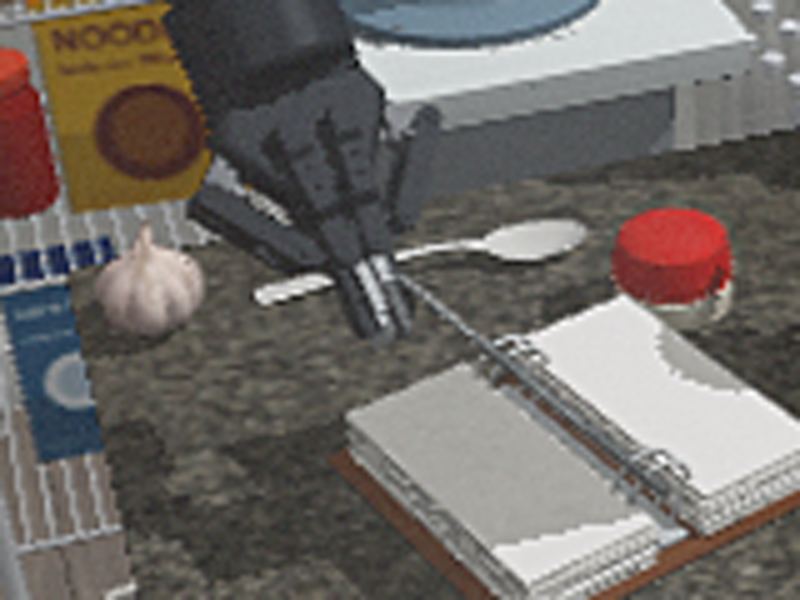

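View pics/t10.png

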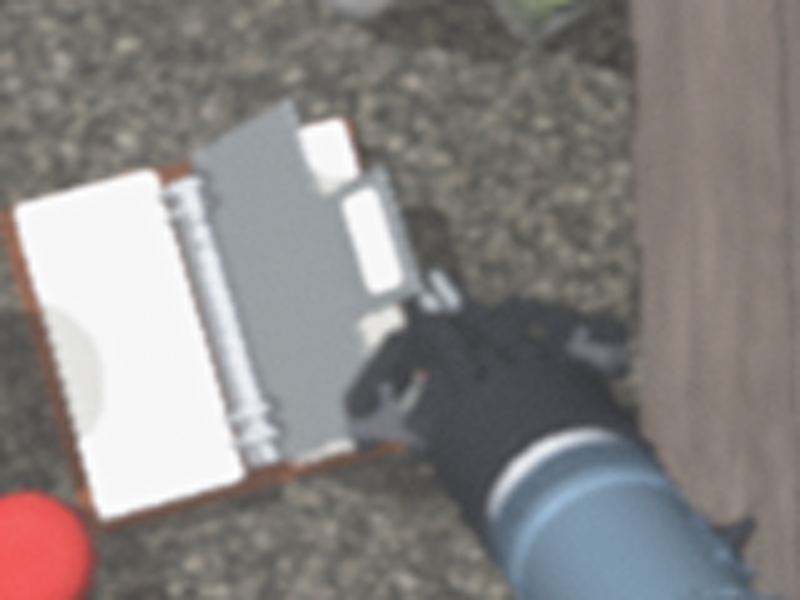

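```bash
python3 -m inch '0 0 0 2 -9 -3 1;0 0 0 5 -18 -6 1;0 0 0 7 -26 -8 1;0 0 0 8 -34 -10 1;0 0 0 9 -42 -11 1;0 0 0 10 -51 -11 1;0 0 0 10 -60 -11 1;0 0 0 10 -68 -11 1;0 0 0 9 -76 -11 1;0 0 0 8 -84 -10 1;0 0 0 8 -84 -10 1'; python3 - <<'E'
from h import *
s=st(); print(inB(s["tool_pos"]))
snap("scene","s11",(190,130,350,250),5)
snap("top","t11",(290,140,450,260),5)
E
```

```text
time: 12.72
tool_pos: [0.5361, -0.102, 0.1128]
orientation: [-0.052, 0.929, 0.14, 0.338]
ft_force: [-0.3, 0.2, 0.5]
gripper_width: 0.0004
t 12.725 tcp [ 0.5361 -0.102   0.1128] q [-0.052  0.929  0.14   0.338] F [-0.3  0.2  0.5] w 0.0004 j [ 1.13  0.29 -0.83  2.33 -1.35  0.21  0.39]
[[ 0.732  0.295  0.614]
 [ 0.225 -0.955  0.191]
 [ 0.643 -0.001 -0.766]]
[-0.0237  0.0042  0.1128]
```

View pics/s11.png

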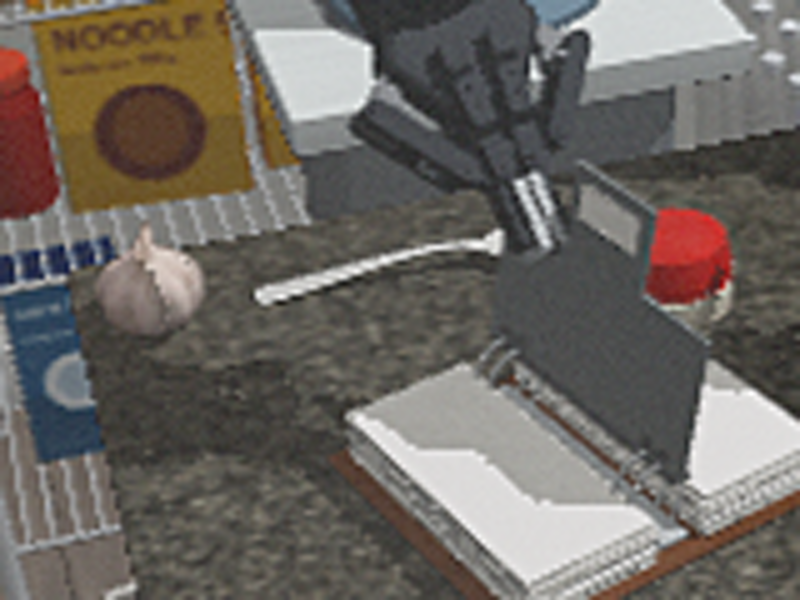

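View pics/t11.png

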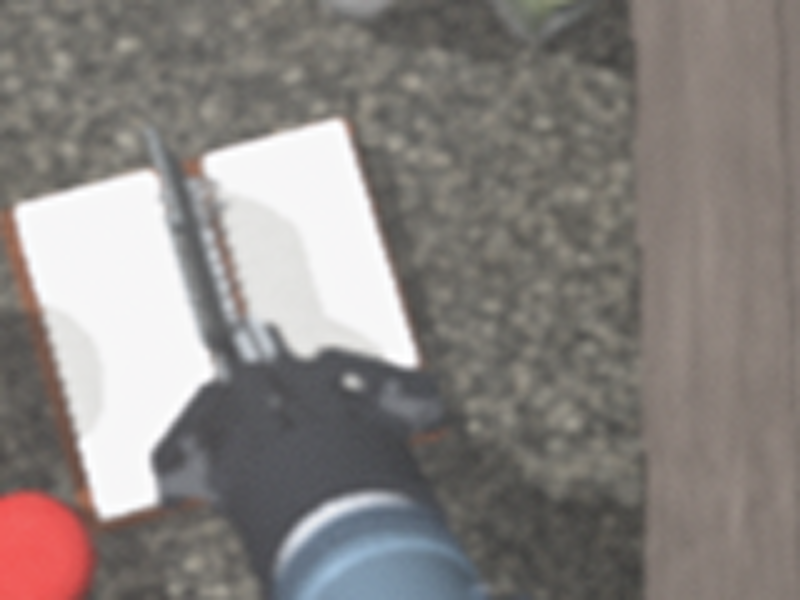

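```bash
python3 -m inch '0 0 0 0 -8 0 1;0 0 0 0 -16 0 1;0 0 0 0 -24 0 1;0 0 0 0 -32 0 1;0 0 0 0 -42 0 1;0 0 0 0 -42 0 1;0 0 0 0 -42 0 1'; python3 - <<'E'
from h import *
s=st(); print(inB(s["tool_pos"]))
snap("scene","s12",(190,130,350,250),5)
E
```

```text
time: 13.7
tool_pos: [0.5244, -0.063, 0.1132]
orientation: [-0.051, 0.929, 0.14, 0.338]
ft_force: [-0.0, 0.7, -0.4]
gripper_width: -0.0001
t 13.7 tcp [ 0.5244 -0.063   0.1132] q [-0.051  0.929  0.14   0.338] F [-0.   0.7 -0.4] w -0.0001 j [ 1.2   0.28 -0.99  2.38 -1.53  0.14  0.52]
[[ 0.732  0.294  0.614]
 [ 0.225 -0.956  0.189]
 [ 0.643 -0.    -0.766]]
[-0.0235  0.0449  0.1132]
```

View pics/s12.png

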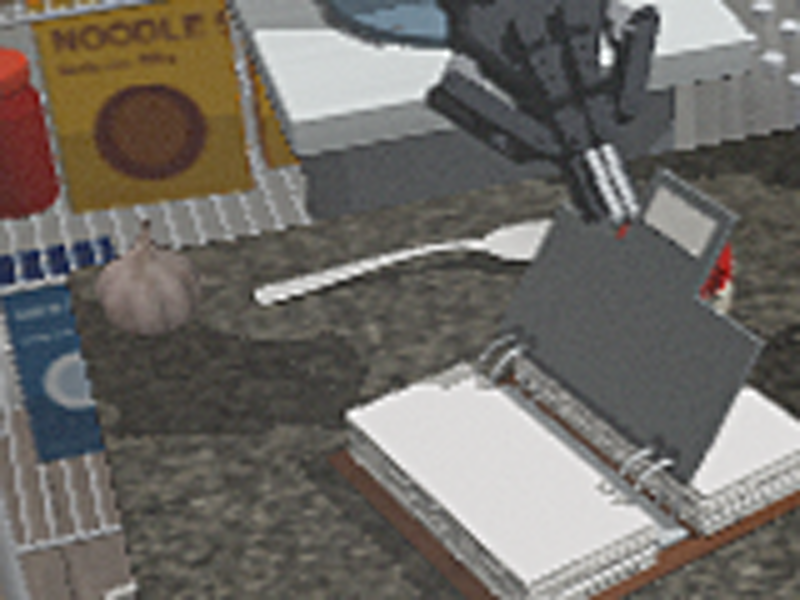

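```bash
python3 -m inch '0 0 0 0 20 0 1;0 0 0 13 30 -15 1;0 0 0 26 30 -31 1;0 -10 0 30 30 -36 1;0 -20 0 35 30 -36 1;0 -30 0 35 30 -36 1;0 -40 0 35 30 -36 1;0 -40 0 35 30 -36 1;0 -40 0 35 30 -36 1;0 -40 0 35 30 -36 1'; python3 - <<'E'
from h import *
s=st(); print(inB(s["tool_pos"]))
snap("scene","s13",(190,130,350,250),5)
snap("top","t13",(260,140,420,260),5)
to(B(0,.050,.125));to(B(0,.11,.05))
E
```

```text
time: 15.0
tool_pos: [0.539, -0.0885, 0.1635]
orientation: [-0.001, 0.989, 0.151, 0.001]
ft_force: [0.6, 0.6, -0.5]
gripper_width: 0.0
t 15.0 tcp [ 0.539  -0.0885  0.1635] q [-0.001  0.989  0.151  0.001] F [ 0.6  0.6 -0.5] w 0.0 j [ 0.46  0.29 -0.42  1.9   0.14  0.98 -1.3 ]
[[ 0.955  0.298  0.002]
 [ 0.298 -0.955  0.002]
 [ 0.003 -0.001 -1.   ]]
[-0.017   0.0162  0.1635]
shift mm [ 20.7 -35.   37.6]
shift mm [ 20.8 -95.  112.6]
```

View pics/s13.png

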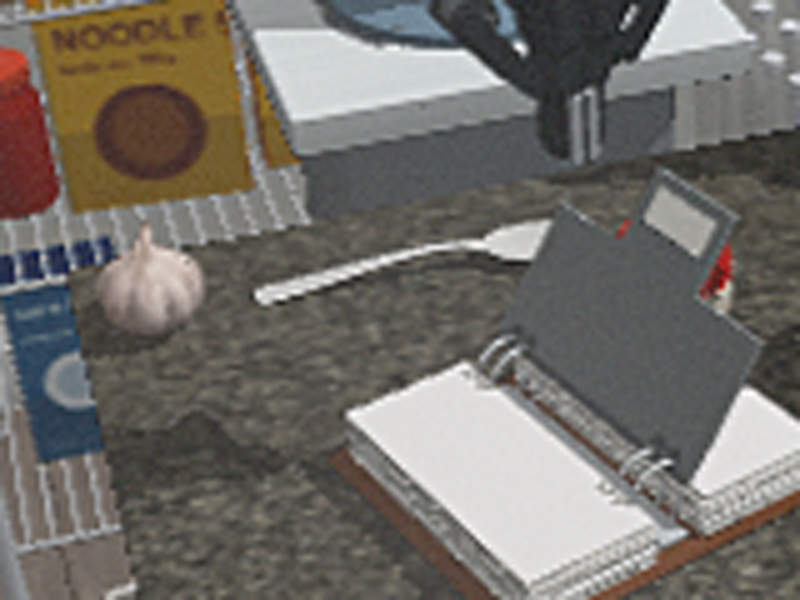

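View pics/t13.png

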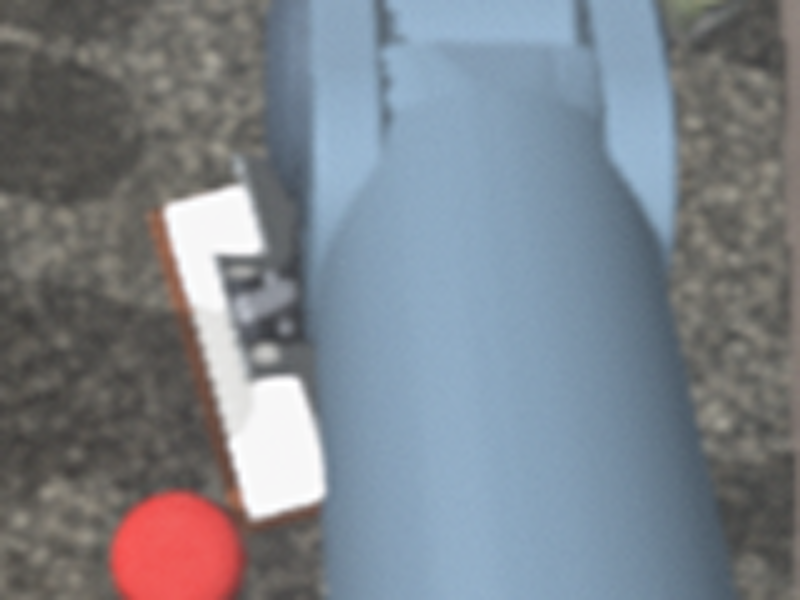

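```bash
python3 -m inch '0 0 0 17 0 0 1;0 0 0 17 -10 25 1;0 0 0 17 -16 40 1;0 0 0 17 -26 46 1;0 0 0 17 -34 52 1;0 0 0 17 -42 58 1;0 0 0 17 -49 65 1;0 0 0 17 -54 72 1;0 0 0 17 -59 79 1;0 0 0 17 -63 87 1;0 0 0 17 -63 87 1'; python3 - <<'E'
from h import *
s=st(); print(inB(s["tool_pos"]))
snap("scene","s14",(210,130,370,250),5)
to(B(0,.092,.045));to(B(0,.1,.031))
E
```

```text
time: 16.48
tool_pos: [0.5335, -0.0252, 0.0753]
orientation: [-0.0, 0.989, 0.149, -0.001]
ft_force: [-0.3, 0.0, 0.3]
gripper_width: 0.0
t 16.475 tcp [ 0.5335 -0.0252  0.0753] q [-0.     0.989  0.149 -0.001] F [-0.3  0.   0.3] w 0.0 j [ 0.33  0.4  -0.42  1.98  0.22  0.81 -1.49]
[[ 0.956  0.294 -0.002]
 [ 0.294 -0.956  0.   ]
 [-0.002 -0.001 -1.   ]]
[-0.0037  0.0783  0.0753]
shift mm [  3.5 -14.1  30.6]
shift mm [  3.5 -22.1  44.6]
```

View pics/s14.png

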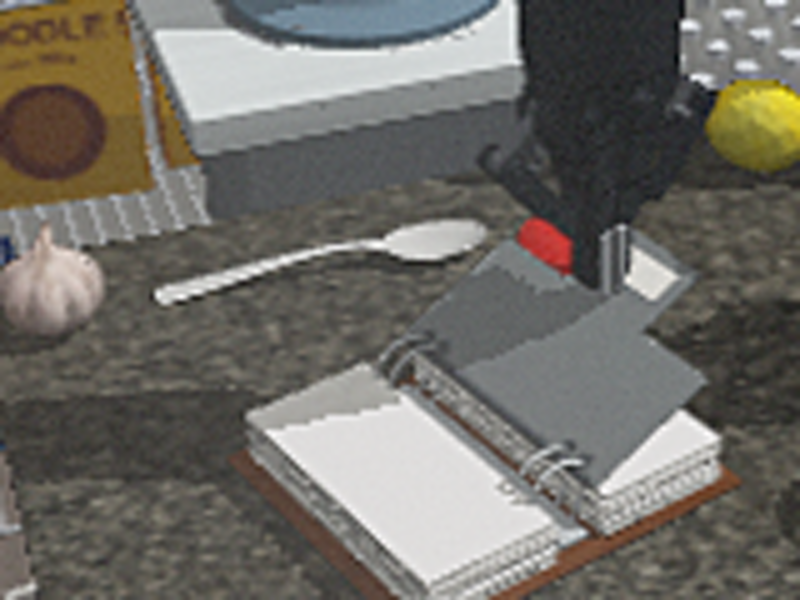

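```bash
python3 -m inch '0 0 0 0 -4 8 1;0 0 0 0 -7 15 1;0 0 0 0 -10 22 1;0 0 0 0 -14 29 1;0 0 0 0 -18 34 1;0 0 0 0 -22 39 1;0 0 0 0 -22 42 1;0 0 0 0 -22 45 1;0 0 0 0 -22 45 1'; python3 - <<'E'
from h import *
s=st(); print(inB(s["tool_pos"]))
snap("scene","s15",(210,130,370,250),5)
E
```

```text
time: 17.65
tool_pos: [0.5278, -0.0038, 0.0338]
orientation: [0.0, 0.989, 0.149, -0.001]
ft_force: [-6.2, 1.5, 18.7]
gripper_width: 0.0001
t 17.65 tcp [ 0.5278 -0.0038  0.0338] q [ 0.     0.989  0.149 -0.001] F [-6.2  1.5 18.7] w 0.0001 j [ 0.28  0.46 -0.41  2.01  0.27  0.73 -1.57]
[[ 0.956  0.294 -0.002]
 [ 0.294 -0.956 -0.001]
 [-0.002  0.    -1.   ]]
[-0.0028  0.1005  0.0338]
```

View pics/s15.png

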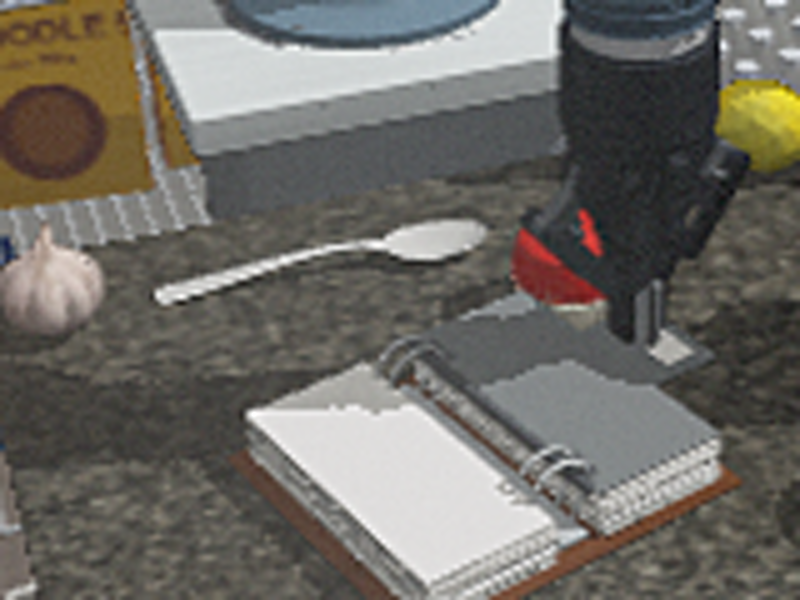

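```bash
python3 -m inch '0 0 0 0 0 -3 1;0 0 0 0 0 -20 1;0 0 0 0 0 -60 1;0 0 0 0 0 -120 1;0 0 0 0 60 -150 1;0 0 0 0 120 -150 1;0 0 0 0 180 -150 1;0 0 0 0 240 -150 1;0 0 0 0 260 -150 1;0 0 0 0 260 -150 1;0 0 0 0 260 -150 1'; python3 - <<'E'
from h import *
s=st()
snap("scene","s16",(210,130,370,250),5)
snap("top","t16",(240,140,400,260),5)
E
```

```text
time: 19.08
tool_pos: [0.6045, -0.2497, 0.1813]
orientation: [-0.001, 0.989, 0.15, 0.0]
ft_force: [1.0, -0.0, 0.3]
gripper_width: -0.0003
t 19.075 tcp [ 0.6045 -0.2497  0.1813] q [-0.001  0.989  0.15   0.   ] F [ 1.  -0.   0.3] w -0.0003 j [ 0.59  0.46 -0.34  1.62  0.16  1.09 -1.06]
[[ 0.955  0.297 -0.   ]
 [ 0.297 -0.955  0.002]
 [ 0.    -0.002 -1.   ]]
```

View pics/s16.png

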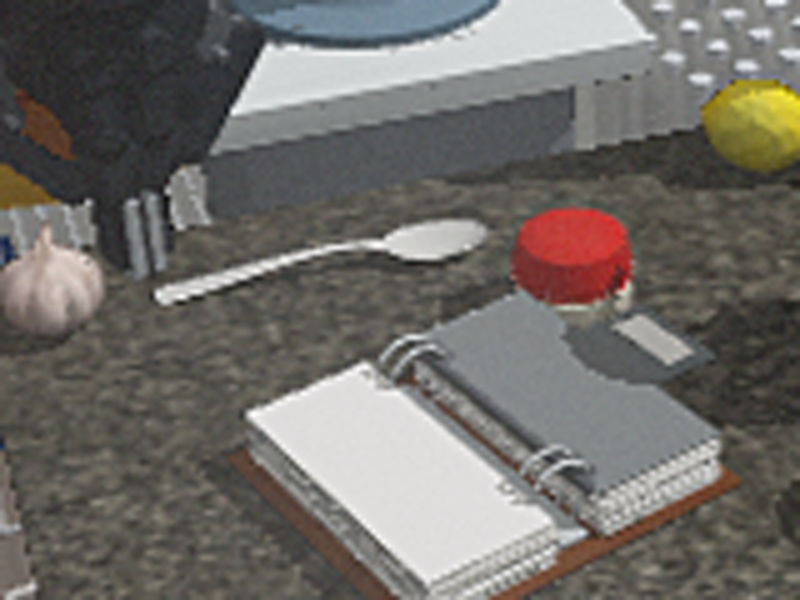

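View pics/t16.png

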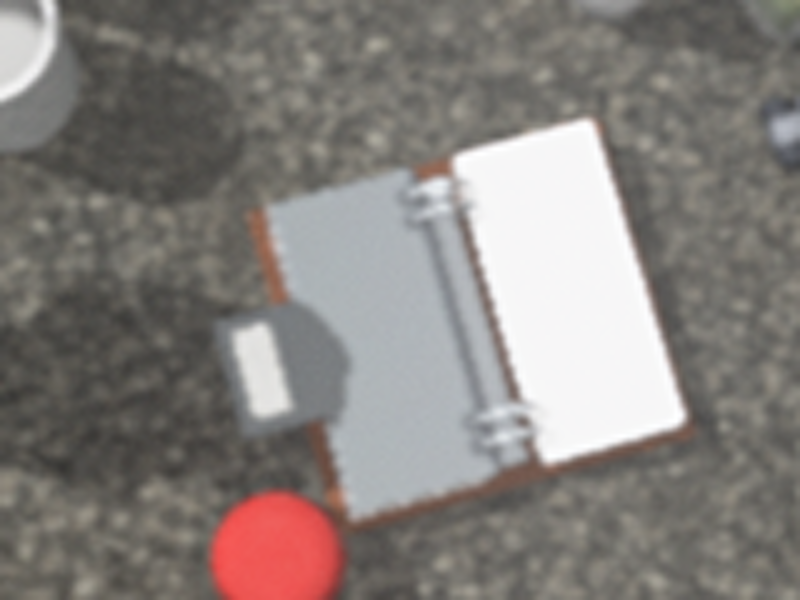

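```bash
python3 -c "
from station import r
print(r.hand_in())"
```

```text
the job is handed in; nothing more can be done
None
```

The timer is out of the way, the leaf is flipped and pressed flat on the left-hand cards, and the job was handed in at about 19 s of the 61 s allowed. No verdict was reported.

- **Timer:** I pushed it about 60 mm along the worktop toward the robot, with two fingertips held low against its side. In the top view taken after the push, its centre was about 88 mm along the spine from the middle of the book (66 mm needed). In the last pictures it stood upright in the same place.
- **Leaf:** I lifted it from under the tab with closed, tilted fingertips and pushed it over the spine to about 125°. I then brought the tool upright and pressed the leaf down. At the end of the press the fingertip was at a height of 33.8 mm with 19 N of upward push, which matches a 4 mm leaf lying flat at its stop. The last pictures, taken after the arm withdrew, show it flush with the left-hand stack.
- **Everything else:** The garlic, spoon, lemon and the visible part of the mug were where they had been. I did not check the spice jar, mill and soap pump in a final picture, but the arm did not work near them. The robot is clear of everything.

Nothing failed. Two checks were looser than the rest:

- **Timer's first position:** My two first camera estimates differed by about 18 mm. I trusted the top view, and the push agreed with it.
- **Leaf's final angle:** I judged it from the press and the pictures and did not measure it separately.

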